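# Light a resin specimen to the marked level

### The arm

A 6-joint arm with a two-finger parallel gripper is mounted at the origin on the work surface. World frame = base frame: x ahead of the robot, y to its left, z up, the work surface at z = 0. Lengths are in m, angles in degrees, forces in N, time in s.
With the tool pointing down it reaches from about 0.35 to 0.975 m from the base axis. Payload 4.9 kg.
Tool frame: the origin (TCP) lies midway between the tips of the shut fingers; the grasp point (between the pads) lies 19 mm behind it (ctrl.pinch_z is the distance from the TCP to the grasp point, in m); z points along the fingers, y is the direction in which the jaws open and shut (so a half turn about z gives the same grasp; the last joint's range is limited). The gripper opens to 85 mm and grips with 20 to 120 N. Pads are 22 mm wide; open, the fingers measure 114 mm over their backs; the gripper's body (76 mm by 85 mm) begins 54 mm behind the grasp point. The pads swing forward as they close: fully open they stand 13 mm farther back than shut.
Start: joints at [60.562, 3.019, 92.412, -0, 84.569, -6.818], TCP at [0.24, 0.577, 0.231] pointing down, gripper open.
Joint ranges: [-172.51, 172.51], [-57.92, 126.97], [3.15, 148.05], [-58.71, 238.71], [5.1, 150.11], [-179.66, 179.66]. Speed limits (degrees/s): [147.25, 147.25, 180, 180, 180, 180].

### API

Orientations are given as [roll, pitch, yaw] about the fixed x, y, z axes, in that order (R = Rz(yaw) Ry(pitch) Rx(roll)).
In Python, from rig import ctrl gives the robot as it stands.
- The arm moves only by the tool carry_out, never from a script. Its argument "commands" is a list of rows, each a list of 6 numbers: the shift along the tool's x, y, z in cm, then the turn, a rotation vector about the tool's x, y, z in degrees. A call has 1 to 20 rows; each row shifts and turns the commanded pose from where the row before left it, along the tool's axes as they then stand; what a row does not reach is not made up. A row lasts 1/8 s, in which the tool goes at most 62.5 mm and 10.7 degrees, less where a joint would pass 70% of its speed; a pose out of reach is approached as far as the arm can. A call with a gripper value outside its range is refused whole. "jaw" is the closure in counts, from 0 (fully open) to 255 (shut), set as the call begins (left out, the last holds). The fingers move at their own pace and stop on an object; "newtons" is the grip in N (left out, the last holds). Time passes only in rows, so rows that do not move let the fingers close. It gives the time, the measured TCP pose, the force and the opening at its end, in the units of the state.
- ctrl.observe(): the state, without advancing time (a new reading comes with each control period).
- ctrl.grab_frame(name): name is "side" or "top" or "wrist"; returns the picture (384x512x3 uint8, blue, green, red); there is no depth.
- ctrl.get_calibration(name): a dict with "K" (3x3 intrinsics, pixels), "rvec" (rotation vector, rad) and "tvec" (3), from world to camera coordinates, as OpenCV has them. Camera axes: x right, y down, z forward; pixel columns grow to the right and rows downward; lengths in m; the calibration is good to about 2 mm. A picture is of the moment at which its call begins: read the wrist's pose just before it. get_calibration takes no time and is no camera call; for the wrist camera it gives the pose at the moment of the call.
- ctrl.finish_job(): hands the job in, once; it reports no verdict.
The state is a dict: "clock": time; "joint_pos": joint angles; "joint_velocities": joint speeds; "effort": joint torques, N m; "position": TCP position; "orientation": TCP orientation; "ft_force": force on the tool from outside, world axes, zero at the start; "ft_torque": the same for the moment, N m; "gripper_width": finger opening in m.
Only numpy, scipy, OpenCV 4.12 (cv2) and the standard library are available. Lean on these libraries where they do the work, as an engineer would, in place of code of your own. Each camera call takes 0.05 s, during which the arm holds its last target. There are 200 camera calls.

### The job

Take the amber resin block with the beetle out of the specimen tray and set it down gently, without dropping it, in the middle of the glowing window of the light base, lying lengthwise along the window. Once it lies there released, slide the black dimmer grip up from its low end until its white line is level with the orange index clip, without running past it: too much light would spoil the specimen. Leave the clip where it is, do not shove the other things in the tray or on the desk about, and leave everything at rest.

Things in the scene. Friction and masses are not known exactly. Their poses are not given: they have to be found in the camera images.
- specimen: Amber-orange resin block with a dark beetle on its top, 40 (x) x 80 (y) x 24 (z) mm, 70 to 140 g, loose, lying flat in the tray in one of its four quarters. Origin: centre of its underside; y along its length, z up. It is grasped across its 40 mm width.
- light_base: Cream light base, fixed to the desk, 230 (x) x 260 (y) mm, its flat top 35 mm above the desk. Origin: centre of its underside. The far half of its top carries the glowing window, the near half the dimmer track. It can stand left or right in front of the robot, turned a little; its x axis points away from the robot, its y axis along the dimmer track and the window's length.
- window (a point): Centre of the glowing yellow window, 80 (x) x 130 (y) mm with a grey border, flush in the top of the light base (35 mm above the desk). Axes as light_base; it lies 55 mm towards +x from the light base's origin.
- dimmer_top (a point): Middle of the top of the black dimmer grip, a plate 50 (x) x 16 (y) x 50 (z) mm standing on the light base, with a white line across the middle of its top and on its far end. The top is 85.5 mm above the desk. The track runs along the light base's y, 70 mm from its origin towards -x. Axes as light_base.
- dimmer (a joint): Travel of the dimmer grip along the light base's +y, 0 (low end) to 0.160 m; it starts at 0 to 0.030. It slides stiffly (about 2 N) and stays where it is left. Its low end is 80 mm to -y of the light base's centre line.
- mark_top (a point): Middle of the top of the orange index clip, 22 (x) x 8 (y) x 6 (z) mm, on the light base between the dimmer grip and the window, its centre 46 mm towards +x from the track; its top is 41.5 mm above the desk. It sits tight (8 N moves it) and the grip passes by it freely. Axes as light_base. The grip is level with it when dimmer_top and mark_top have the same y in the light base's frame.
- tray: Grey open specimen tray, fixed, 240 (x) x 250 (y) x 35 (z) mm, walls and floor 4 mm thick, left or right in front of the robot on the side the light base is not, turned a little. Origin: centre of its underside. It holds four things lying roughly along its y, one in each quarter.
- leaf_block: Green resin block with a pale leaf, 40 x 80 x 24 mm, loose in the tray; leave it. Origin: centre of its underside, y along its length.
- slide_case: White slide case, 36 x 90 x 20 mm, loose in the tray; leave it. Origin: centre of its underside, y along its length.
- lens_case: Black lens case, 34 x 85 x 22 mm, loose in the tray; leave it. Origin: centre of its underside, y along its length.
- remote: Black remote control, 120 (x) x 36 (y) x 14 mm, loose on the desk between tray and light base. Origin: centre of its underside.
- mug: Blue mug, 80 mm wide, 95 mm high, loose, far on the desk. Origin: centre of its underside.
- bottle: Amber bottle, 56 mm wide, 130 mm high, loose, far on the desk. Origin: centre of its underside.
- dish: Pale round culture dish with lid, 94 mm wide, 17 mm high, loose, far on the desk. Origin: centre of its underside.
Things that resemble listed ones, but are neither listed nor needed, are in the scene too. Of the things that look like the specimen, take the one that is farthest from the robot's base at the start.

How it is judged:
By the outcome, as a careful person would: the job done as asked, in the order asked, and still so for the second after the job is handed in, with the robot touching nothing.
It also fails if it takes over 53 s, if anything falls off the work surface, if the arm or the gripper's body presses on something with over 40 N, if the wrist force passes 120 N, or if a joint passes its speed limit or range.

## Working session

There is one attempt and no reset: what is moved stays moved. The work goes in short steps, Python scripts to look and compute and a tool call to move; the robot and the scene stay as the last step left them, time stands still between calls to the robot, and variables do not carry over. Pictures are saved under pics/ and viewed, on a budget of 10 in all, crops included, one or two more only if the job needs it, and the job is handed in when it is done.

Besides the shell and the picture viewer there is one more tool, called by a JSON object that holds its "name" and its "arguments". carry_out: Moves the arm, as the interface text tells. Its arguments: {"type":"object","properties":{"commands":{"type":"array","items":{"type":"array","items":{"type":"number"}}},"jaw":{"type":"number"},"newtons":{"type":"number"}},"required":["commands"]}

```bash
mkdir -p pics; cat > h.py <<'E'
import numpy as np, cv2
from rig import ctrl
from scipy.spatial.transform import Rotation as R
def cal(n):
    c=ctrl.get_calibration(n); return np.array(c["K"],float),R.from_rotvec(np.ravel(c["rvec"])).as_matrix(),np.ravel(c["tvec"])
def ray(uv,z,c):
    K,M,t=c; o=-M.T@t; d=M.T@np.linalg.solve(K,[uv[0],uv[1],1]); return o+d*(z-o[2])/d[2]
def proj(p,c):
    K,M,t=c; q=K@(M@np.asarray(p)+t); return q[:2]/q[2]
E
python3 - <<'E'
from h import *
s=ctrl.observe(); print(s)
for n in("top","side"):
    im=ctrl.grab_frame(n); cv2.imwrite(f"pics/{n}0.png",im); K,M,t=cal(n); print(n,-M.T@t,K[0,0])
a=cv2.imread("pics/top0.png"); cv2.imwrite("pics/top0b.png",cv2.resize(a,(800,600),interpolation=cv2.INTER_CUBIC))
E
```

```text
{'clock': 0.0, 'joint_pos': array([ 6.05623730e+01,  3.05597321e+00,  9.24929218e+01,  2.09581035e-03,
        8.45678270e+01, -6.81716452e+00]), 'joint_velocities': array([-0.09086619, -0.05888236,  0.02288877, -0.03809674, -0.03035026,
       -0.0283483 ]), 'effort': array([ 3.39170847e-04, -3.93660235e+01, -3.70183825e+01, -1.05793240e-04,
        6.68768131e-03, -2.85166003e-06]), 'position': array([0.24006188, 0.57638235, 0.23006827]), 'orientation': array([-1.79884351e+02, -1.59263105e-02,  1.57379321e+02]), 'ft_force': array([0.18998542, 0.11994606, 0.11952487]), 'ft_torque': array([-0.02919695,  0.04141799,  0.03044745]), 'gripper_width': 0.0856223290003262}
top [0.23234672 0.05739498 1.56904336] 471.06474981947946
side [ 0.38193327 -0.75041212  0.87584029] 396.32091151225467
```

View pics/top0b.png

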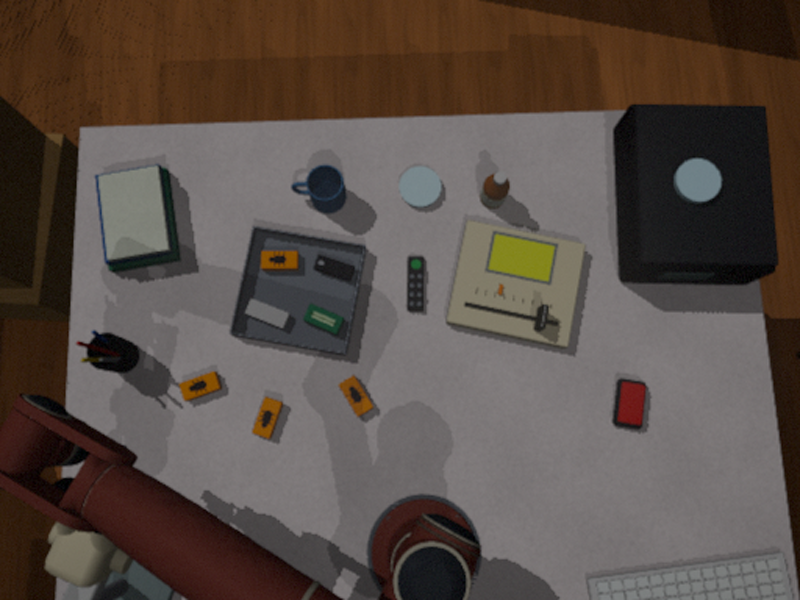

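The top view shows the tray on the left (about 300,290 in the 800x600 picture) with the specimen in its far-left quarter (279,260). The light base is on the right (515,283), with the window at (522,257), the clip at (501,289) and the grip at (542,317). The three other amber blocks lie on the desk, nearer the robot. Next I'll measure these by colour.

```bash
cat > m.py <<'E'
from h import *
im=cv2.imread("pics/top0.png"); c=cal("top"); hsv=cv2.cvtColor(im,cv2.COLOR_BGR2HSV)
def rects(lo,hi,z,amin,name):
    m=cv2.inRange(hsv,lo,hi); m=cv2.morphologyEx(m,cv2.MORPH_CLOSE,np.ones((5,5)))
    for k in cv2.findContours(m,cv2.RETR_EXTERNAL,cv2.CHAIN_APPROX_NONE)[0]:
        if cv2.contourArea(k)<amin: continue
        P=np.array([ray(p[0],z,c)[:2] for p in k],np.float32)
        (o,w,_)=cv2.minAreaRect(P); b=cv2.boxPoints((o,w,_)); e=[b[1]-b[0],b[2]-b[1]]; L=max(e,key=np.linalg.norm)
        print(name,cv2.boundingRect(k),np.round(o,4),np.round(w,3),"longdir",round(np.degrees(np.arctan2(L[1],L[0]))%180,1),"r",round(np.hypot(*o),3))
rects((8,150,80),(20,255,255),.028,5,"amber")
rects((25,180,80),(35,255,255),.035,200,"window")
rects((15,25,100),(30,110,255),.035,1000,"base")
E
python3 m.py
```

```text
amber (36, 299, 3, 7) [0.1818 0.7432] [0.019 0.006] longdir 3.1 r 0.765
amber (162, 254, 19, 27) [0.2805 0.3152] [0.038 0.077] longdir 159.9 r 0.422
amber (217, 241, 22, 25) [0.3204 0.1301] [0.077 0.037] longdir 30.0 r 0.346
amber (115, 238, 26, 18) [0.3498 0.4561] [0.038 0.078] longdir 108.6 r 0.575
amber (319, 182, 3, 7) [ 0.5362 -0.1826] [0.006 0.019] longdir 158.8 r 0.566
amber (167, 161, 24, 11) [0.6157 0.2895] [0.079 0.035] longdir 88.3 r 0.68
amber (497, 138, 11, 37) [ 0.6175 -0.7983] [0.027 0.125] longdir 177.5 r 1.009
amber (311, 113, 4, 4) [ 0.7825 -0.1719] [0.007 0.015] longdir 134.0 r 0.801
amber (154, 71, 6, 6) [0.9495 0.3674] [0.018 0.018] longdir 13.2 r 1.018
amber (165, 56, 7, 21) [0.978  0.3205] [0.021 0.074] longdir 166.8 r 1.029
amber (484, 53, 6, 12) [ 0.9689 -0.7893] [0.041 0.014] longdir 6.1 r 1.25
amber (258, 52, 11, 22) [ 0.9796 -0.0031] [0.079 0.03 ] longdir 9.6 r 0.98
amber (136, 49, 7, 22) [1.0057 0.4279] [0.078 0.021] longdir 6.1 r 1.093
amber (352, 48, 6, 23) [ 0.9828 -0.3335] [0.018 0.081] longdir 167.2 r 1.038
amber (15, 47, 13, 35) [1.0002 0.8456] [0.131 0.037] longdir 13.1 r 1.31
amber (228, 41, 8, 32) [1.0068 0.1026] [0.118 0.022] longdir 0.9 r 1.012
amber (320, 40, 8, 29) [ 1.0059 -0.2218] [0.025 0.106] longdir 176.6 r 1.03
amber (43, 0, 423, 80) [1.0712 0.0332] [1.504 0.305] longdir 88.0 r 1.072
window (313, 151, 41, 28) [ 0.6039 -0.2306] [0.125 0.076] longdir 75.8 r 0.646
base (286, 141, 89, 81) [ 0.5509 -0.2158] [0.26  0.228] longdir 76.1 r 0.592
```

```bash
cat > go.py <<'E'
import sys
from h import *
x,y,z,yaw=map(float,sys.argv[1:5]); s=ctrl.observe()
T=R.from_euler("xyz",s["orientation"],degrees=True); G=R.from_euler("xyz",[180,0,yaw],degrees=True)
print("shift cm",np.round(T.inv().apply(np.array([x,y,z])-s["position"])*100,2),"turn",np.round((T.inv()*G).as_rotvec(degrees=True),2),"pos",np.round(s["position"],4),np.round(s["orientation"],2),"w",round(s["gripper_width"],4),"F",np.round(s["ft_force"],1),s["clock"])
E
python3 go.py .6157 .2895 .20 88.3
```

```text
shift cm [-45.71 -12.04   3.03] turn [-1.000e-01  5.000e-02  6.908e+01] pos [0.2401 0.5764 0.2302] [-1.7989e+02 -1.0000e-02  1.5738e+02] w 0.0851 F [-0.6  0.3 -0.2] 0.1
```

{"name": "carry_out", "arguments": {"commands": [[-4.57, -1.2, 0.3, 0, 0, 0], [-4.57, -1.2, 0.3, 0, 0, 0], [-4.57, -1.2, 0.3, 0, 0, 0], [-4.57, -1.2, 0.3, 0, 0, 0], [-4.57, -1.2, 0.3, 0, 0, 0], [-4.57, -1.2, 0.3, 0, 0, 0], [-4.57, -1.2, 0.3, 0, 0, 0], [-4.57, -1.2, 0.3, 0, 0, 0], [-4.57, -1.2, 0.3, 0, 0, 0], [-4.57, -1.2, 0.3, 0, 0, 0], [0, 0, 0, 0, 0, 9.87], [0, 0, 0, 0, 0, 9.87], [0, 0, 0, 0, 0, 9.87], [0, 0, 0, 0, 0, 9.87], [0, 0, 0, 0, 0, 9.87], [0, 0, 0, 0, 0, 9.87], [0, 0, 0, 0, 0, 9.87], [0, 0, 0, 0, 0, 0], [0, 0, 0, 0, 0, 0]], "jaw": 75, "newtons": 30}}

```text
clock: 2.48
position: [0.6159, 0.2903, 0.2009]
orientation: [-180.0, 0.0, 88.4]
ft_force: [-0.7, -0.5, -0.5]
gripper_width: 0.0605
```

```bash
cat > w.py <<'E'
import sys
from h import *
n,z=sys.argv[1],float(sys.argv[2])
c=cal("wrist"); im=ctrl.grab_frame("wrist"); cv2.imwrite(f"pics/{n}.png",im); np.save(f"pics/{n}.npy",np.array(c,dtype=object),allow_pickle=True)
hsv=cv2.cvtColor(im,cv2.COLOR_BGR2HSV)
def rects(lo,hi,z,amin,name):
    m=cv2.inRange(hsv,lo,hi); m=cv2.morphologyEx(m,cv2.MORPH_CLOSE,np.ones((9,9)))
    for k in cv2.findContours(m,cv2.RETR_EXTERNAL,cv2.CHAIN_APPROX_NONE)[0]:
        if cv2.contourArea(k)<amin: continue
        P=np.array([ray(p[0],z,c)[:2] for p in k],np.float32)
        (o,w,_)=cv2.minAreaRect(P); b=cv2.boxPoints((o,w,_)); e=[b[1]-b[0],b[2]-b[1]]; L=max(e,key=np.linalg.norm)
        print(name,cv2.boundingRect(k),np.round(o,4),np.round(w,4),"longdir",round(np.degrees(np.arctan2(L[1],L[0]))%180,2))
print("cam",-c[1].T@c[2])
rects((8,150,60),(20,255,255),z,60,"amber")
rects((25,180,60),(35,255,255),.035,500,"window")
E
python3 w.py w1 .028; python3 go.py .6157 .2895 .20 88.3
```

```text
shift cm [-0.08 -0.02  0.1 ] turn [-0.03  0.01  0.1 ] pos [0.6159 0.2903 0.201 ] [-1.7997e+02  1.0000e-02  8.8400e+01] w 0.0603 F [ 0.5  0.2 -0.2] 2.525Traceback (most recent call last):
  File "w.py", line 4, in <module>
    c=cal("wrist"); im=ctrl.grab_frame("wrist"); cv2.imwrite(f"pics/{n}.png",im); np.save(f"pics/{n}.npy",np.array(c,dtype=object),allow_pickle=True)
                                                                                                          ~~~~~~~~^^^^^^^^^^^^^^^^
ValueError: could not broadcast input array from shape (3,3) into shape (3,)
```

View pics/w1.png

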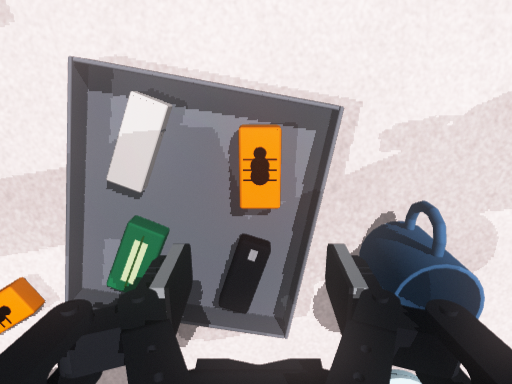

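The wrist view shows the specimen's top centred at (260,167) and clear of the tray wall (x about 325). The mug is well off to the right.

```bash
sed -i 's/; np.save.*$//' w.py; python3 w.py w2 .028
```

```text
cam [0.61844297 0.36625762 0.34369928]
amber (0, 278, 45, 55) [0.3446 0.1485] [0.0699 0.0421] longdir 30.26
amber (238, 125, 43, 84) [0.6166 0.292 ] [0.0803 0.0396] longdir 88.52
```

```bash
python3 go.py .6165 .2915 .007 88.5
```

```text
shift cm [ 0.12  0.05 19.41] turn [-0.01  0.01 -0.13] pos [0.616  0.2903 0.2011] [-1.7999e+02  1.0000e-02  8.8370e+01] w 0.0601 F [ 0.2 -0.   0.2] 2.575
```

{"name": "carry_out", "arguments": {"commands": [[0.12, 0.05, 3, 0, 0, 0], [0, 0, 3, 0, 0, 0], [0, 0, 3, 0, 0, 0], [0, 0, 3, 0, 0, 0], [0, 0, 2.5, 0, 0, 0], [0, 0, 2, 0, 0, 0], [0, 0, 1.5, 0, 0, 0], [0, 0, 1, 0, 0, 0], [0, 0, 0.4, 0, 0, 0], [0, 0, 0, 0, 0, 0], [0, 0, 0, 0, 0, 0], [0, 0, 0, 0, 0, 0]]}}

```text
clock: 4.08
position: [0.6171, 0.2917, 0.0081]
orientation: [179.9, -0.0, 88.3]
ft_force: [0.6, -0.9, 0.2]
gripper_width: 0.0601
```

{"name": "carry_out", "arguments": {"commands": [[0, 0, 0, 0, 0, 0], [0, 0, 0, 0, 0, 0], [0, 0, 0, 0, 0, 0], [0, 0, 0, 0, 0, 0], [0, 0, 0, 0, 0, 0], [0, 0, 0, 0, 0, 0], [0, 0, 0, 0, 0, 0], [0, 0, 0, 0, 0, 0]], "jaw": 255, "newtons": 30}}

```text
clock: 5.08
position: [0.617, 0.2917, 0.0078]
orientation: [180.0, -0.0, 88.3]
ft_force: [-0.3, -0.5, 4.8]
gripper_width: 0.0398
```

{"name": "carry_out", "arguments": {"commands": [[0, 0, -0.5, 0, 0, 0], [0, 0, -1, 0, 0, 0], [0, 0, -2, 0, 0, 0], [0, 0, -3, 0, 0, 0], [0, 0, -3, 0, 0, 0], [0, 0, -3, 0, 0, 0], [0, 0, -2, 0, 0, 0], [0, 0, -1, 0, 0, 0], [0, 0, 0, 0, 0, 0], [0, 0, 0, 0, 0, 0]]}}

```text
clock: 6.32
position: [0.6158, 0.2913, 0.1606]
orientation: [-179.9, 0.1, 88.3]
ft_force: [-0.4, 0.3, -0.6]
gripper_width: 0.0388
```

```bash
python3 w.py w3 .17; python3 go.py .604 -.230 .16 76
```

```text
cam [0.61873913 0.36728909 0.30323544]
amber (0, 301, 23, 45) [0.4999 0.264 ] [0.0249 0.01  ] longdir 75.65
amber (207, 176, 104, 184) [0.6158 0.2872] [0.0908 0.0427] longdir 88.37
shift cm [-52.14   0.38   0.1 ] turn [-0.15  0.08 12.29] pos [0.6157 0.2912 0.1605] [-1.7984e+02  6.0000e-02  8.8290e+01] w 0.0396 F [ 0.2  0.1 -0.6] 6.375
```

View pics/w3.png

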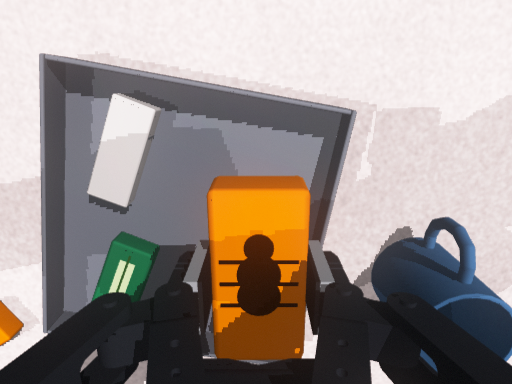

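The block is gripped centrally (207–310 x 176–360), and nothing else in the tray has moved. Next I'll go a little past the window so the camera can see it together with the clip and grip.

```bash
python3 go.py .580 -.327 .17 76
```

```text
shift cm [-61.9   -1.73  -0.89] turn [-0.15  0.08 12.29] pos [0.6157 0.2912 0.1605] [-1.7984e+02  6.0000e-02  8.8290e+01] w 0.0396 F [ 0.2  0.1 -0.6] 6.375
```

{"name": "carry_out", "arguments": {"commands": [[-2.0, 0, 0, 0, 0, 0], [-4.0, -0.1, -0.1, 0, 0, 0], [-4.7, -0.14, -0.1, 0, 0, 0], [-4.7, -0.14, -0.1, 0, 0, 0], [-4.7, -0.14, -0.1, 0, 0, 0], [-4.7, -0.14, -0.1, 0, 0, 0], [-4.7, -0.14, -0.1, 0, 0, 0], [-4.7, -0.14, -0.1, 0, 0, 0], [-4.7, -0.14, -0.1, 0, 0, 0], [-4.7, -0.14, -0.1, 0, 0, 0], [-4.7, -0.14, -0.1, 0, 0, 0], [-4.7, -0.14, 0, 0, 0, 0], [-4.7, -0.14, 0, 0, 0, 0], [-3.5, -0.1, 0, 0, 0, 0], [-1.4, 0, 0, 0, 0, 0], [0, 0, 0, 0, 0, 4.1], [0, 0, 0, 0, 0, 4.1], [0, 0, 0, 0, 0, 4.1], [0, 0, 0, 0, 0, 0], [0, 0, 0, 0, 0, 0]]}}

```text
clock: 8.88
position: [0.5803, -0.3333, 0.1721]
orientation: [-180.0, -0.0, 76.1]
ft_force: [-0.2, -0.3, -0.9]
gripper_width: 0.0394
```

```bash
python3 w.py w4 .0415; python3 go.py .604 -.230 .16 76
```

```text
cam [ 0.59888088 -0.25961093  0.31483741]
amber (207, 176, 103, 185) [ 0.5588 -0.4193] [0.1872 0.0872] longdir 76.15
amber (129, 0, 32, 4) [ 0.5333 -0.1842] [0.0019 0.0221] longdir 166.06
window (201, 0, 108, 132) [ 0.5985 -0.2468] [0.0948 0.0792] longdir 76.1
shift cm [10.6  -0.2   1.22] turn [-0.02 -0.01  0.05] pos [ 0.5804 -0.3334  0.1722] [-1.7998e+02 -1.0000e-02  7.6050e+01] w 0.0395 F [ 0.1  0.3 -0.9] 8.925
```

View pics/w4.png

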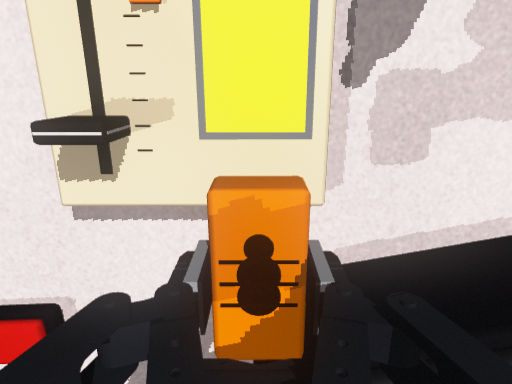

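The block is held well clear of everything. The window's near end is at row 132–138, the grip's white line is near (67,133), and the clip is at (145,0). The window estimate agrees with the top view to 1–2 mm, so I'll go over it and down.

{"name": "carry_out", "arguments": {"commands": [[1.6, -0.05, 0, 0, 0, 0], [3, -0.1, 0, 0, 0, 0], [3, -0.1, 0, 0, 0, 0], [2, 0, 0, 0, 0, 0], [1, 0, 0, 0, 0, 0], [0, 0, 1, 0, 0, 0], [0, 0, 2, 0, 0, 0], [0, 0, 2, 0, 0, 0], [0, 0, 2, 0, 0, 0], [0, 0, 2, 0, 0, 0], [0, 0, 1.5, 0, 0, 0], [0, 0, 1, 0, 0, 0], [0, 0, 0.7, 0, 0, 0], [0, 0, 0.5, 0, 0, 0], [0, 0, 0, 0, 0, 0], [0, 0, 0, 0, 0, 0]]}}

```text
clock: 10.92
position: [0.6042, -0.2304, 0.0459]
orientation: [179.9, 0.0, 76.0]
ft_force: [0.2, 0.5, -0.3]
gripper_width: 0.0395
```

```bash
python3 go.py .6033 -.230 .0388 76
```

```text
shift cm [ 0.02 -0.09  0.71] turn [ 0.06  0.02 -0.01] pos [ 0.6042 -0.2304  0.0459] [1.7994e+02 2.0000e-02 7.5990e+01] w 0.0395 F [ 0.2  0.5 -0.3] 10.925
```

{"name": "carry_out", "arguments": {"commands": [[0, -0.05, 0.2, 0, 0, 0], [0, 0, 0.2, 0, 0, 0], [0, 0, 0.15, 0, 0, 0], [0, 0, 0.06, 0, 0, 0], [0, 0, 0, 0, 0, 0], [0, 0, 0, 0, 0, 0]]}}

```text
clock: 11.68
position: [0.6033, -0.2301, 0.0393]
orientation: [180.0, 0.0, 76.0]
ft_force: [0.0, -0.2, -0.7]
gripper_width: 0.0395
```

{"name": "carry_out", "arguments": {"commands": [[0, 0, 0.04, 0, 0, 0], [0, 0, 0.03, 0, 0, 0], [0, 0, 0, 0, 0, 0]]}}

```text
clock: 12.05
position: [0.6034, -0.2301, 0.0388]
orientation: [180.0, 0.0, 76.0]
ft_force: [-1.2, 0.6, 1.4]
gripper_width: 0.0393
```

{"name": "carry_out", "arguments": {"commands": [[0, 0, 0.03, 0, 0, 0], [0, 0, 0, 0, 0, 0]]}}

```text
clock: 12.3
position: [0.6034, -0.2301, 0.0388]
orientation: [180.0, 0.0, 76.0]
ft_force: [-2.3, 1.5, 5.2]
gripper_width: 0.0398
```

Contact is firm and light at 5 N. I'll release to a partial opening and then rise.

{"name": "carry_out", "arguments": {"commands": [[0, 0, 0, 0, 0, 0], [0, 0, 0, 0, 0, 0], [0, 0, 0, 0, 0, 0], [0, 0, 0, 0, 0, 0], [0, 0, -0.3, 0, 0, 0], [0, 0, -1, 0, 0, 0], [0, 0, -2, 0, 0, 0], [0, 0, -3, 0, 0, 0], [0, 0, -4, 0, 0, 0], [0, 0, -4, 0, 0, 0], [0, 0, -3, 0, 0, 0], [0, 0, -2, 0, 0, 0], [0, 0, -1, 0, 0, 0], [0, 0, 0, 0, 0, 0], [0, 0, 0, 0, 0, 0]], "jaw": 75}}

```text
clock: 14.18
position: [0.6026, -0.2298, 0.2394]
orientation: [-179.8, -0.0, 76.0]
ft_force: [-1.0, -0.3, -0.4]
gripper_width: 0.0602
```

```bash
python3 w.py w5 .059; python3 go.py .5 -.2 .24 76
```

```text
cam [ 0.62158058 -0.15624017  0.38214129]
amber (169, 129, 23, 9) [ 0.5386 -0.1791] [0.0075 0.0208] longdir 166.04
amber (239, 126, 42, 82) [ 0.6031 -0.2297] [0.0802 0.0394] longdir 76.2
amber (381, 41, 64, 68) [ 0.7545 -0.1804] [0.057  0.0546] longdir 79.16
window (219, 99, 81, 123) [ 0.6028 -0.2304] [0.1285 0.0794] longdir 76.15
shift cm [  0.4  -10.67  -0.04] turn [-0.17 -0.04 -0.01] pos [ 0.6026 -0.2297  0.2393] [-1.7983e+02 -4.0000e-02  7.5990e+01] w 0.0603 F [-0.3 -0.8 -0. ] 14.225
```

View pics/w5.png

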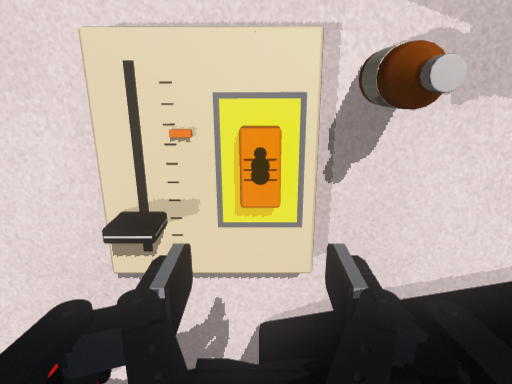

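The released block lies in the middle of the window (239–281 x 126–208), 1 mm from the window's centre and parallel to it. The clip is at (180,133) and the grip's white line near (135,236). Next I'll measure both in the base frame.

```bash
cat > d.py <<'E'
import sys
from h import *
c=cal("wrist"); im=cv2.imread("pics/w5.png"); hsv=cv2.cvtColor(im,cv2.COLOR_BGR2HSV)
yaw=np.radians(76.1); ey=np.array([np.cos(yaw),np.sin(yaw)]); ex=np.array([ey[1],-ey[0]])
W=np.array([.6030,-.2304]); O=W-.055*ex
def loc(p): d=p[:2]-O; return np.round([d@ex,d@ey],4)
m=cv2.inRange(hsv,(5,170,100),(14,255,255))[120:145,160:200]; v,u=np.nonzero(m); print("clip px",u.min()+160,u.max()+160,v.min()+120,v.max()+120)
for vv in(v.min()+120,v.max()+121): print(loc(ray((u.mean()+160,vv),.0415,c)))
B=(im.max(2)<70).astype(np.uint8); r=im[205:255,95:175].min(2)
# white line: bright pixels within the black grip hull
n,l,st,_=cv2.connectedComponentsWithStats(B[195:260,90:180]); 
for u in(115,125,135,145,155,160): print(u,[int(x) for x in im[208:250,u].max(1)])
for vv in (235,238): print(vv,loc(ray((135,vv),.0855,c)))
print("O",O)
E
python3 d.py
```

```text
clip px 169 191 130 136
[-0.0238  0.035 ]
[-0.0243  0.0281]
115 [225, 226, 226, 226, 226, 224, 225, 226, 219, 151, 73, 55, 54, 54, 52, 54, 53, 52, 53, 53, 51, 53, 56, 57, 56, 55, 54, 56, 173, 209, 117, 53, 55, 53, 52, 99, 132, 137, 140, 139, 135, 137]
125 [225, 203, 193, 134, 69, 54, 53, 53, 52, 52, 52, 51, 52, 53, 50, 52, 51, 50, 49, 52, 52, 53, 52, 53, 53, 53, 54, 53, 170, 205, 112, 50, 52, 51, 51, 96, 129, 136, 137, 136, 135, 137]
135 [194, 194, 194, 135, 69, 51, 51, 52, 50, 51, 49, 51, 50, 50, 50, 49, 50, 49, 49, 50, 48, 52, 52, 50, 51, 51, 52, 51, 176, 209, 115, 50, 49, 48, 46, 94, 129, 134, 135, 135, 136, 135]
145 [56, 55, 57, 53, 53, 53, 51, 50, 51, 50, 51, 51, 49, 51, 48, 49, 50, 49, 48, 47, 49, 49, 49, 51, 53, 52, 51, 48, 188, 210, 112, 49, 48, 46, 47, 45, 44, 46, 46, 45, 46, 45]
155 [194, 194, 194, 135, 69, 54, 51, 52, 52, 52, 50, 50, 52, 48, 50, 50, 51, 51, 49, 50, 48, 46, 49, 49, 47, 55, 84, 73, 54, 46, 46, 45, 53, 79, 124, 134, 134, 135, 136, 135, 136, 135]
160 [194, 195, 194, 136, 69, 53, 53, 54, 54, 52, 51, 53, 52, 51, 52, 51, 49, 53, 67, 94, 101, 86, 60, 51, 49, 61, 99, 131, 136, 137, 147, 151, 151, 149, 151, 211, 224, 223, 224, 222, 223, 224]
235 [-0.063 -0.058]
238 [-0.0633 -0.0611]
O [ 0.54961059 -0.21718746]
```

```bash
python3 - <<'E'
from h import *
yaw=np.radians(76.1); ey=np.array([np.cos(yaw),np.sin(yaw)]); ex=np.array([ey[1],-ey[0]])
O=np.array([.5496,-.2172]); print(O-.07*ex-.06*ey, O-.07*ex+.0315*ey)
E
python3 go.py .4673 -.2586 .20 76
```

```text
[ 0.46723616 -0.25862703] [ 0.48921703 -0.16980647]
shift cm [ -6.08 -12.42   3.96] turn [-0.17 -0.04 -0.01] pos [ 0.6026 -0.2297  0.2393] [-1.7983e+02 -4.0000e-02  7.5990e+01] w 0.0603 F [-0.3 -0.8 -0. ] 14.225
```

{"name": "carry_out", "arguments": {"commands": [[-1, -2, 0, 0, 0, 0], [-1.7, -3.5, 0, 0, 0, 0], [-1.7, -3.5, 0, 0, 0, 0], [-1.68, -3.42, 0, 0, 0, 0], [0, 0, 0, 0, 0, 9.99], [0, 0, 0, 0, 0, 9.99], [0, 0, 0, 0, 0, 9.99], [0, 0, 0, 0, 0, 9.99], [0, 0, 0, 0, 0, 9.99], [0, 0, 0, 0, 0, 9.99], [0, 0, 0, 0, 0, 9.99], [0, 0, 0, 0, 0, 9.99], [0, 0, 0, 0, 0, 9.99], [0, 0, 2, 0, 0, 0], [0, 0, 2, 0, 0, 0], [0, 0, 0, 0, 0, 0], [0, 0, 0, 0, 0, 0]]}}

```text
clock: 16.35
position: [0.468, -0.2589, 0.2008]
orientation: [-180.0, 0.0, -13.9]
ft_force: [0.4, -0.8, 0.4]
gripper_width: 0.06
```

```bash
python3 w.py w6 .0415; python3 go.py .4673 -.2586 .051 -13.9
```

```text
cam [ 0.54160731 -0.27659026  0.34343382]
amber (148, 109, 12, 26) [ 0.5339 -0.181 ] [0.0079 0.0214] longdir 165.99
amber (127, 0, 109, 49) [ 0.6012 -0.2284] [0.0849 0.035 ] longdir 76.14
window (104, 0, 161, 75) [ 0.5919 -0.2274] [0.1294 0.0562] longdir 76.14
shift cm [-0.11 -0.04 15.05] turn [ 0.02 -0.03  0.01] pos [ 0.4682 -0.2592  0.2015] [ 1.7998e+02 -3.0000e-02 -1.3890e+01] w 0.0601 F [1.4 0.4 0.1] 16.4
```

View pics/w6.png

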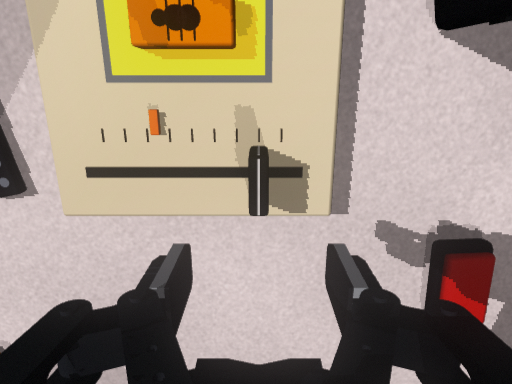

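The grip stands centred under the open fingers, with its line at column 258 and rows 148–213. The clip is at (154,122), and the block lies undisturbed in the window.

```bash
cat > e.py <<'E'
import sys
from h import *
def meas(n,z0=.0855):
    c=cal("wrist"); im=cv2.imread(f"pics/{n}.png"); hsv=cv2.cvtColor(im,cv2.COLOR_BGR2HSV)
    yaw=np.radians(76.1); ey=np.array([np.cos(yaw),np.sin(yaw)]); ex=np.array([ey[1],-ey[0]]); O=np.array([.5496,-.2172])
    loc=lambda p:np.round([(p[:2]-O)@ex,(p[:2]-O)@ey],4)
    return c,im,hsv,loc
c,im,hsv,loc=meas("w6")
for v in(165,180,195,205):
    r=im[v,245:272].min(1).astype(float); k=np.arange(245,272); print(v,r.astype(int).tolist()) if v==180 else 0
    q=(k>253)&(k<264)&(r>90); u=k[q].mean(); print(v,u,loc(ray((u,v),.0855,c)))
m=cv2.inRange(hsv,(5,170,60),(16,255,255))[104:140,140:170]
for v in range(0,36,4): 
    u=np.nonzero(m[v])[0]+140
    if len(u): print(v+104,u.min(),u.max(),loc(ray((u.min()-.5,v+104),.0415,c)),loc(ray((u.max()+.5,v+104),.0415,c)))
E
python3 e.py
```

```text
165 258.0 [-0.052  -0.0596]
180 [137, 135, 129, 70, 38, 39, 38, 37, 37, 39, 40, 47, 117, 188, 179, 36, 38, 38, 38, 38, 38, 36, 35, 43, 94, 96, 95]
180 258.0 [-0.0641 -0.0596]
195 258.0 [-0.0764 -0.0596]
205 258.0 [-0.0848 -0.0596]
112 149 157 [-0.0153  0.035 ] [-0.0153  0.0272]
116 149 157 [-0.0187  0.0353] [-0.0187  0.0275]
120 149 157 [-0.0221  0.0356] [-0.0221  0.0278]
124 150 158 [-0.0255  0.0351] [-0.0255  0.0272]
128 150 158 [-0.029   0.0354] [-0.029   0.0275]
132 151 158 [-0.0324  0.0348] [-0.0324  0.0278]
```

{"name": "carry_out", "arguments": {"commands": [[-0.1, -0.04, 2, 0, 0, 0], [0, 0, 3, 0, 0, 0], [0, 0, 3, 0, 0, 0], [0, 0, 3, 0, 0, 0], [0, 0, 2, 0, 0, 0], [0, 0, 1, 0, 0, 0], [0, 0, 1, 0, 0, 0], [0, 0, 0, 0, 0, 0], [0, 0, 0, 0, 0, 0]]}}

```text
clock: 17.52
position: [0.4677, -0.2588, 0.052]
orientation: [180.0, -0.1, -13.9]
ft_force: [0.2, -0.0, 0.6]
gripper_width: 0.0602
```

{"name": "carry_out", "arguments": {"commands": [[0, 0, 0, 0, 0, 0], [0, 0, 0, 0, 0, 0], [0, 0, 0, 0, 0, 0], [0, 0, 0, 0, 0, 0], [0, 0, 0, 0, 0, 0], [0, 0, 0, 0, 0, 0], [0, 0, 0, 0, 0, 0], [0, 0, 0, 0, 0, 0]], "jaw": 255, "newtons": 20}}

```text
clock: 18.52
position: [0.4674, -0.2586, 0.0516]
orientation: [180.0, -0.0, -13.9]
ft_force: [-1.0, 0.6, 5.1]
gripper_width: 0.016
```

```bash
python3 go.py .4892 -.1700 .051 -13.9
```

```text
shift cm [-0.02 -9.12  0.06] turn [ 0.01 -0.03 -0.02] pos [ 0.4674 -0.2586  0.0516] [ 1.7999e+02 -3.0000e-02 -1.3920e+01] w 0.016 F [-1.   0.6  5.1] 18.525
```

The grip is held at 16.0 mm, its true thickness. I'll slide it most of the way, then look.

{"name": "carry_out", "arguments": {"commands": [[0, -0.3, 0, 0, 0, 0], [0, -0.6, 0, 0, 0, 0], [0, -0.8, 0, 0, 0, 0], [0, -0.8, 0, 0, 0, 0], [0, -0.8, 0, 0, 0, 0], [0, -0.8, 0, 0, 0, 0], [0, -0.8, 0, 0, 0, 0], [0, -0.8, 0, 0, 0, 0], [0, -0.8, 0, 0, 0, 0], [0, -0.7, 0, 0, 0, 0], [0, -0.5, 0, 0, 0, 0], [0, -0.4, 0, 0, 0, 0], [0, -0.2, 0, 0, 0, 0], [0, -0.1, 0, 0, 0, 0], [0, 0, 0, 0, 0, 0], [0, 0, 0, 0, 0, 0]]}}

```text
clock: 20.52
position: [0.4876, -0.1768, 0.0516]
orientation: [180.0, -0.0, -13.9]
ft_force: [-1.9, -0.7, 5.8]
gripper_width: 0.0157
```

```bash
python3 w.py w7 .0415; python3 go.py .4892 -.1700 .051 -13.9
```

```text
cam [ 0.56113076 -0.19442293  0.19435716]
amber (234, 130, 18, 47) [ 0.5343 -0.1806] [0.0076 0.0211] longdir 165.74
amber (223, 0, 207, 10) [ 0.5846 -0.2281] [0.0821 0.0032] longdir 76.12
window (162, 0, 313, 63) [ 0.5763 -0.2237] [0.1302 0.0241] longdir 76.12
shift cm [-0.01 -0.7   0.06] turn [ 0.02 -0.03 -0.01] pos [ 0.4876 -0.1768  0.0516] [ 1.7998e+02 -3.0000e-02 -1.3910e+01] w 0.0154 F [-2.2 -0.8  5.6] 20.575
```

View pics/w7.png

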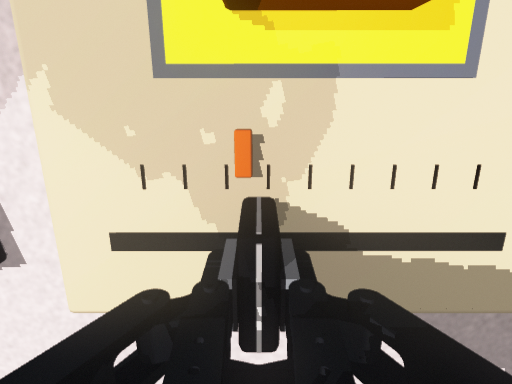

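The grip is held with its line at column 259. The clip is still ahead of it at (243,153).

```bash
cat > f.py <<'E'
import sys
from e import *
E
sed -i '/^c,im,hsv,loc=meas("w6")/,$d' e.py; cat > f.py <<'E'
import sys
from e import *
n=sys.argv[1]; c,im,hsv,loc=meas(n); g=im.min(2).astype(int)
for v in map(int,sys.argv[2].split(",")):
    u0=int(sys.argv[3]); r=g[v,u0-9:u0+10]; w=np.clip(r-90,0,None); u=(w*np.arange(u0-9,u0+10)).sum()/max(w.sum(),1)
    print("line",v,round(u,2),loc(ray((u,v),.0855,c)))
m=cv2.inRange(hsv,(5,170,60),(16,255,255)); l,_,st,ce=cv2.connectedComponentsWithStats(m)
_,_,st,ce=cv2.connectedComponentsWithStats(m)
for s,q in zip(st[1:],ce[1:]):
    if s[4]>60 and s[2]<40: print("clip",s,loc(ray(q,.0415,c)),loc(ray((s[0]-.5,q[1]),.0415,c)),loc(ray((s[0]+s[2]-.5,q[1]),.0415,c)))
E
python3 f.py w7 240,270,300,330 259
```

```text
line 240 0.0 [-0.0457  0.1147]
line 270 258.63 [-0.0575  0.0247]
line 300 258.36 [-0.07    0.0248]
line 330 258.71 [-0.0832  0.0247]
clip [234 130  18  47 792] [-0.0235  0.0318] [-0.0235  0.036 ] [-0.0235  0.0279]
```

Remaining gap is about 7.0 mm, from both the image and the TCP. I'll approach from below.

{"name": "carry_out", "arguments": {"commands": [[0, -0.2, 0, 0, 0, 0], [0, -0.2, 0, 0, 0, 0], [0, -0.15, 0, 0, 0, 0], [0, -0.08, 0, 0, 0, 0], [0, -0.02, 0, 0, 0, 0], [0, 0, 0, 0, 0, 0], [0, 0, 0, 0, 0, 0]]}}

```text
clock: 21.45
position: [0.4892, -0.1707, 0.0516]
orientation: [180.0, -0.0, -13.9]
ft_force: [-2.1, 0.4, 6.4]
gripper_width: 0.0152
```

```bash
python3 w.py w8 .0415; python3 go.py .4892 -.1700 .051 -13.9;python3 f.py w8 270,300,330 259
```

```text
cam [ 0.56266892 -0.18820712  0.19435725]
amber (249, 129, 17, 48) [ 0.5345 -0.1808] [0.0074 0.0215] longdir 166.09
amber (239, 0, 208, 10) [ 0.5845 -0.2283] [0.0825 0.0032] longdir 76.12
window (177, 0, 313, 63) [ 0.5763 -0.2238] [0.1302 0.0241] longdir 76.12
shift cm [-0.01 -0.07  0.06] turn [ 0.04 -0.03 -0.01] pos [ 0.4892 -0.1707  0.0516] [ 1.7996e+02 -3.0000e-02 -1.3910e+01] w 0.016 F [-2.5 -1.9  5.5] 21.5
line 270 258.62 [-0.0575  0.0311]
line 300 258.56 [-0.07    0.0311]
line 330 258.59 [-0.0832  0.0311]
clip [249 130  17  47 795] [-0.0234  0.0317] [-0.0234  0.0356] [-0.0234  0.0279]
```

{"name": "carry_out", "arguments": {"commands": [[0, -0.04, 0, 0, 0, 0], [0, 0, 0, 0, 0, 0], [0, 0, 0, 0, 0, 0]]}}

```text
clock: 21.88
position: [0.4893, -0.1703, 0.0516]
orientation: [180.0, -0.0, -13.9]
ft_force: [-1.3, -1.0, 6.2]
gripper_width: 0.0157
```

{"name": "carry_out", "arguments": {"commands": [[0, 0, 0, 0, 0, 0], [0, 0, 0, 0, 0, 0], [0, 0, 0, 0, 0, 0], [0, 0, 0, 0, 0, 0], [0, 0, 0, 0, 0, 0], [0, 0, -1, 0, 0, 0], [0, 0, -2, 0, 0, 0], [0, 0, -3, 0, 0, 0], [0, 0, -4, 0, 0, 0], [0, 0, -4, 0, 0, 0], [0, 0, -3, 0, 0, 0], [0, 0, -1, 0, 0, 0], [0, 0, 0, 0, 0, 0], [0, 0, 0, 0, 0, 0]], "jaw": 75}}

```text
clock: 23.62
position: [0.4882, -0.1698, 0.2293]
orientation: [-180.0, 0.2, -13.9]
ft_force: [-0.0, 0.5, -0.5]
gripper_width: 0.0604
```

```bash
python3 w.py w9 .059; python3 go.py .4892 -.1700 .051 -13.9;python3 f.py w9 180,190,200 258
```

```text
cam [ 0.5621993  -0.18759896  0.37180146]
amber (255, 105, 8, 24) [ 0.5352 -0.181 ] [0.0063 0.0202] longdir 166.1
amber (250, 0, 97, 50) [ 0.5999 -0.2303] [0.079 0.037] longdir 76.09
window (221, 0, 148, 73) [ 0.5939 -0.2282] [0.1296 0.0596] longdir 76.09
shift cm [ 0.16  0.02 17.82] turn [-0.04  0.19 -0.02] pos [ 0.4882 -0.1697  0.2292] [-179.96    0.19  -13.92] w 0.0603 F [0.3 0.  0.4] 23.675
line 180 257.2 [-0.0743  0.0329]
line 190 256.48 [-0.0833  0.0335]
line 200 255.09 [-0.0926  0.0348]
clip [255 105   8  24 187] [-0.024   0.0317] [-0.024   0.0355] [-0.024  0.028]
```

View pics/w9.png

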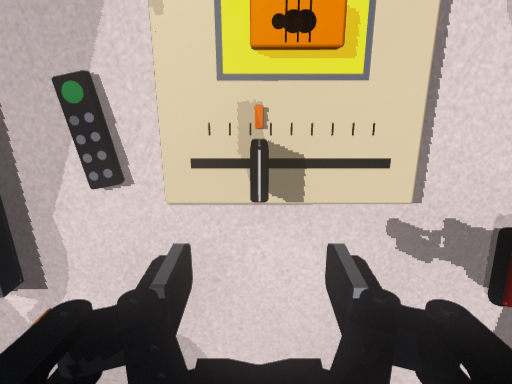

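The released grip's line (about column 259, rows 143–200) is level with the clip (259,117). The line reading took in background beside the grip, so I'll redo it with a narrower window and check the whole scene from the top camera.

```bash
sed -i 's/u0-9/u0-4/g;s/u0+10/u0+5/g' f.py; python3 f.py w9 155,165,175,185 259; python3 - <<'E'
from h import *
im=ctrl.grab_frame("top"); cv2.imwrite("pics/top1.png",im)
a=cv2.absdiff(im,cv2.imread("pics/top0.png")); cv2.imwrite("pics/cmp.png",cv2.resize(im,(800,600),interpolation=cv2.INTER_CUBIC))
E
```

```text
line 155 258.93 [-0.0523  0.0314]
line 165 258.93 [-0.061   0.0314]
line 175 258.93 [-0.0698  0.0314]
line 185 258.94 [-0.0788  0.0314]
clip [255 105   8  24 187] [-0.024   0.0317] [-0.024   0.0355] [-0.024  0.028]
```

View pics/cmp.png

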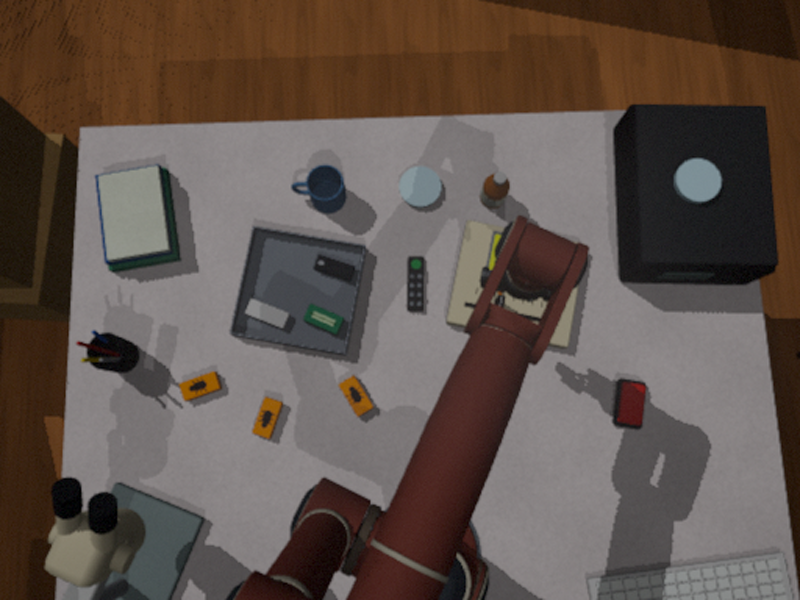

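The top view shows the tray items, remote, mug, dish and bottle where they were at the start. The line is at 31.4 mm and the clip at 31.7 mm, so they are level and the grip has not run past. Handing in.

```bash
python3 -c "
from rig import ctrl
print(ctrl.finish_job())"
```

```text
the job is handed in; nothing more can be done
None
```

The beetle block now lies released in the window of the light base, and the dimmer is set level with the clip. I handed the job in at about 24 s of the 53 s allowed; the hand-in gives no verdict.

- **Block:** I lowered it until the wrist felt about 5 N, then opened the fingers. The check after release showed it 1 mm from the window's centre and parallel to the window within 0.1°.
- **Dimmer:** I gripped it and slid it up about 91 mm from below, then let go. In the last picture its white line is at 31.4 mm and the clip's centre at 31.7 mm in the base frame, so it stops 0.3 mm short and has not run past.
- **Clip:** Its measured position was unchanged within about 0.5 mm.
- **Other things:** By eye in the final top view, everything else in the tray and on the desk is where it was. The arm hides most of the light base in that view, so the block and dimmer were checked with the wrist camera instead.
- **Disagreements:** The top and wrist cameras differed by up to 2.5 mm on where the block and window were. The first reading of the released dimmer line (33–35 mm) took in background beside the grip; the narrower reading gave 31.4 mm.

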